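# Load the roller-rail assembly jig

### The job

Get the bench ready for assembling a roller rail: push the long aluminium channel up against the steel fence so that it lies parallel and touching along its whole length, and drop the steel roller lying on the bench through the hopper of the magazine so that it lies at the bottom of the well. Leave the other things on the bench where they are.

Things in the scene. Friction and masses are not known exactly. Their poses are not given: they have to be found in the camera images.
- channel_center (a point): the rail channel: one straight bare aluminium U-channel lying loose on the bench, open side up, 200 mm long (y axis), 36 mm wide (x), 24 mm high, walls 4 mm, about 0.25 kg, slides freely when pushed. This is the point at its middle, half-way up (12 mm above the bench); z up
- fence: the fence: steel angle bolted to the bench beyond the channel as seen from the robot; upright face 300 mm long (y axis), 35 mm high. Origin at the foot of the middle of the face that looks towards the robot and channel; x points from that face away from the channel, z up. Its metal lies 0 to 39 mm behind the face (upright 6 mm thick, then a foot 6 mm high with bolt heads to 12 mm)
- fence_face (a point): the middle of the fence's face, 12 mm above the bench; same axes as the fence. When the channel is against the fence its middle is 18 mm from here, at x = -18 mm
- roller_center (a point): the roller: one plain steel cylinder 36 mm in diameter, 100 mm long (x axis), with small black end discs, about 0.16 kg, lying loose on the bench. This is its centre, 18 mm above the bench while it lies there; x runs along the roller, the other axes turn as it rolls
- magazine: the roller magazine: steel hopper fixed to the bench, outside 158 (x) by 140 (y) by 125 mm high, open on top. Its slopes lead from a mouth about 145 (x) by 130 mm (y) down to a slot 112 (x) by 44 mm (y), 72 mm above the bench: the top of a straight well 64 mm deep. x is the long direction of the slot, z up; origin under its centre. A level roller let go over the middle, along x, falls in by itself
- magazine_mouth (a point): centre of the hopper's mouth, level with its upper rim, 125 mm above the bench; axes as the magazine
- magazine_well (a point): centre of the well's floor, 8 mm above the bench; a roller at rest in the well has its centre 18 mm above here
- bush_center (a point): bystander: short thick steel bush standing upright, 54 mm outside diameter, 60 mm tall, 30 mm bore; its centre; leave alone
- offcut_center (a point): bystander: short offcut of the same aluminium channel, 70 x 36 x 24 mm; its centre; leave alone
- wrench_center (a point): bystander: steel spanner lying flat, 170 mm long; its centre; leave alone
- oiler_center (a point): bystander: white plastic bottle with black cap, 60 mm diameter, 150 mm tall; its centre; leave alone
There are look-alikes about, which are no part of the job. Of the things that look like the part that bears channel_center, take the one that is farthest to the robot's right at the start.

How it is judged:
At the end, for the whole second after the job is handed in: Channel flat against the fence: parallel within 0.03 rad, less than 4 mm short of touching, its middle within 60 mm of the fence's. Roller lying on the floor of the magazine's well, along it within 0.15 rad, centre 10 to 26 mm above that floor (x of channel_center in the frame of fence_face between -0.022 and -0.012 m and y of channel_center in the frame of fence_face between -0.06 and 0.06 m and angle between the y axis of channel_center and the y axis of fence_face, either way round below 0.03 rad and angle between channel_center's own z axis and vertical below 0.06 rad and x of roller_center in the frame of magazine_well between -0.012 and 0.012 m and y of roller_center in the frame of magazine_well between -0.009 and 0.009 m and z of roller_center in the frame of magazine_well between 0.01 and 0.026 m and angle between the x axis of roller_center and the x axis of magazine_well, either way round below 0.15 rad).
It fails at once if a bystander (bush, offcut, spanner or bottle) is moved by more than 30 mm (distance of any of bush_center, offcut_center, wrench_center, oiler_center from where it was at the start of the episode above 0.03 m).
It also fails if it takes over 67 s, if anything falls off the work surface, if the arm or the gripper's body presses on something with over 40 N, if the wrist force passes 120 N, or if a joint passes its speed limit or range.

### The arm

A 7-joint arm with a two-finger parallel gripper is mounted at the origin on the work surface. World frame = base frame: x ahead of the robot, y to its left, z up, the work surface at z = 0. Lengths are in m, angles in rad, forces in N, time in s.
With the tool pointing down it reaches from about 0.425 to 0.95 m from the base axis. Payload 4.7 kg.
Tool frame: the origin (TCP) lies at the very end of the fingers, on their centre line; the grasp point (between the pads) lies 19 mm behind it (grip_point_offset is the distance from the TCP to the grasp point, in m); z points along the fingers, x is the direction in which the jaws open and shut, and the axes are right-handed (so a half turn about z gives the same grasp; the last joint's range is limited). The gripper opens to 85 mm and grips with 20 to 120 N. Pads are 22 mm wide; open, the fingers measure 114 mm over their backs; the gripper's body (76 mm by 85 mm) begins 54 mm behind the grasp point. The pads swing forward as they close: fully open they stand 13 mm farther back than shut.
Start: joints at [1.18, 0.469, -0.049, 1.532, 0.024, 1.141, -0.082], TCP at [0.239, -0.631, 0.209] pointing down, gripper open.
Joint ranges: [-2.59, 2.59], [-0.33, 1.99], [-1.39, 1.29], [0.1, 2.45], [-1.04, 4.18], [0.21, 1.99], [-2.66, 2.66]. Speed limits (rad/s): [2.57, 2.57, 3.14, 3.14, 3.14, 3.14, 3.14].

### API

Orientations are given as a rotation vector (axis times angle).
In Python, from plant import read_state, capture, get_calibration, hand_in, recognise, regions_of, grip_point_offset gives the robot as it stands. The module is installed in compiled form; this text tells all that it offers.
- The arm moves only by the tool play_rows, never from a script. Its argument "deltas" is a list of rows, each a list of 5 numbers: the shift along the world's x, y, z in m, then the turn about the world's z in rad, then the finger opening in m, from 0 to 0.0854. In form: [[x, y, z, twist, claw], ...]. A call has 1 to 10 rows; each row shifts and turns the commanded pose from where the row before left it; what a row does not reach is not made up. A row lasts 1/8 s, in which the tool goes at most 62.5 mm and 10.7 degrees, less where a joint would pass 70% of its speed; a pose out of reach is approached as far as the arm can. A call is refused whole if a number of a shift passes 0.0625 or a number of a turn 0.188, either way. A call with a gripper value outside its range is refused whole. The fingers move at their own pace and stop on an object; "force" is the grip in N (left out, the last holds). Time passes only in rows, so rows that do not move let the fingers close. It gives the time, the measured TCP pose, the force and the opening at its end, in the units of the state.
- read_state(): the state, without advancing time (a new reading comes with each control period).
- capture(name): name is "side" or "top"; returns (picture, depth): 480x640x3 uint8, blue, green, red; 480x640 float32, m along the optical axis (not along the pixel's ray), 0 where there is no reading.
- get_calibration(name): a dict with "fx", "fy", "cx", "cy" (pixels), "dist_coeffs" ([k1, k2, p1, p2, k3] as OpenCV has them; the pictures are not rectified), "R" (3x3) and "t" (3): a world point X has camera coordinates R X + t. Camera axes: x right, y down, z forward; pixel columns grow to the right and rows downward; lengths in m; the calibration is good to about 2 mm. A picture is of the moment at which its call begins. get_calibration takes no time and is no camera call.
- hand_in(): hands the job in, once; it reports no verdict.
Trained networks look in the newest picture that a camera, given by its name, has taken for a name from the list of things; names that differ only in an ending like _2 or _b are one class to them, and where a whole thing is asked for, a point or a joint stands for the part that bears it (a point fixed in the world has none). Each returns a list of dicts, best first, with "confidence" (0 to 1); they miss things now and then, are a little off and sometimes report something else, mostly with a low value. They report only what shows in the picture. A call takes as long as a camera call. They do not tell look-alikes from the thing itself.
- recognise(camera, target): "box" ([left, top, right, bottom] in pixels, round what is visible of it).
- regions_of(camera, target): "region" (480x640 bool, what is visible of it) and "box" ([left, top, right, bottom] in pixels, round what is visible of it).
The state is a dict: "time": time; "joint_positions": joint angles; "qd": joint speeds; "effort": joint torques, N m; "position": TCP position; "ee_rot": TCP orientation; "contact_force": force on the tool from outside, world axes, zero at the start; "ft_torque": the same for the moment, N m; "grip_width": opening from 0.0 (shut) to 1.0 (fully open).
Only numpy, scipy, OpenCV 4.12 (cv2) and the standard library are available. Lean on these libraries where they do the work, as an engineer would, in place of code of your own. Each camera call takes 0.05 s, during which the arm holds its last target.

## Working session

There is one attempt and no reset: what is moved stays moved. The work goes in short steps, Python scripts to look and compute and a tool call to move; the robot and the scene stay as the last step left them, time stands still between calls to the robot, and variables do not carry over. Pictures are saved under pics/ and viewed, and the job is handed in when it is done.

Besides the shell and the picture viewer there is one more tool, called after "Call:" as a command line: name --pt "numbers of a row" for each row, then --argument value for the rest. play_rows: Moves the arm, as the interface text tells. Its arguments: {"type":"object","properties":{"deltas":{"type":"array"},"force":{"type":"number"}},"required":["deltas"]}

```bash
mkdir -p pics; ls; python3 - <<'E'
from plant import *
import cv2,numpy as np
s=read_state();print({k:np.round(v,3) for k,v in s.items()}, grip_point_offset)
for n in ["side","top"]:
    p,d=capture(n);cv2.imwrite(f"pics/{n}0.png",p);np.save(f"d_{n}0.npy",d)
    c=get_calibration(n);print(n,{k:np.round(v,3) for k,v in c.items()})
    R=np.array(c["R"]);print(-R.T@np.array(c["t"]))
E
```

```text
pics
{'time': np.float64(0.0), 'joint_positions': array([ 1.18 ,  0.469, -0.049,  1.534,  0.024,  1.141, -0.082]), 'qd': array([ 0.   , -0.   ,  0.   , -0.   , -0.002,  0.002, -0.002]), 'effort': array([ 0.0000e+00, -5.1031e+01, -4.6000e-02, -2.3772e+01,  1.1000e-02,
        8.0000e-03,  0.0000e+00]), 'position': array([ 0.239, -0.631,  0.208]), 'ee_rot': array([-2.584,  1.785,  0.003]), 'contact_force': array([ 0.586, -0.383,  0.498]), 'ft_torque': array([ 0.022, -0.042, -0.033]), 'grip_width': np.float64(0.997)} 0.0187
side {'fx': np.float64(511.173), 'fy': np.float64(511.173), 'cx': np.float64(312.438), 'cy': np.float64(234.314), 'dist_coeffs': array([-0.049,  0.   ,  0.   ,  0.   ,  0.   ]), 'R': array([[-0.954, -0.299, -0.023],
       [-0.182,  0.638, -0.748],
       [ 0.238, -0.71 , -0.663]]), 't': array([0.467, 0.161, 0.888])}
[0.26377087 0.66672524 0.71963938]
top {'fx': np.float64(476.348), 'fy': np.float64(476.348), 'cx': np.float64(320.539), 'cy': np.float64(237.374), 'dist_coeffs': array([-0.092,  0.   ,  0.   ,  0.   ,  0.   ]), 'R': array([[-0.162, -0.987, -0.   ],
       [-0.956,  0.157, -0.246],
       [ 0.243, -0.04 , -0.969]]), 't': array([0.064, 0.527, 0.983])}
[0.27558672 0.01987059 1.08255436]
```

View pics/top0.png

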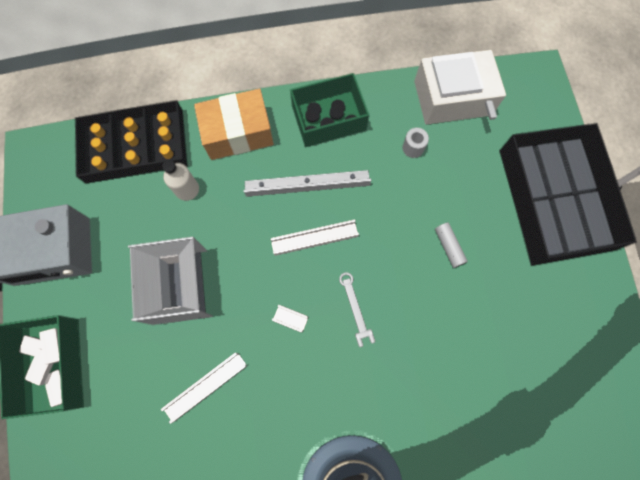

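View pics/side0.png

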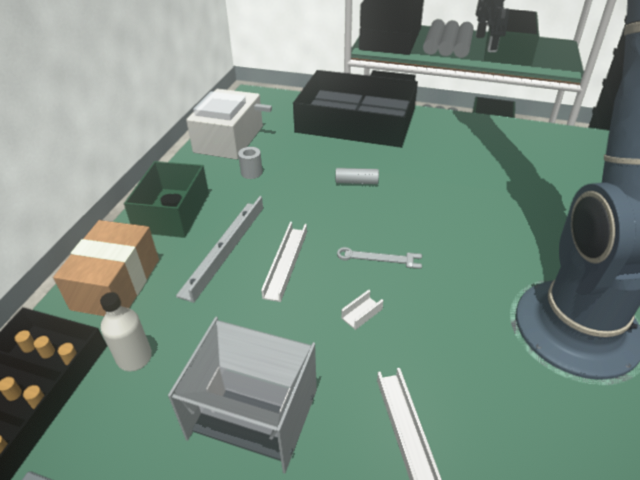

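The top view shows the channel nearest the fence at about (315,237), the fence at (307,183), the roller at (451,245), and the magazine at (167,281). The look-alike channel is at (204,387), further to the robot's left, so I'm taking the one at (315,237). Next I'll measure poses.

```bash
cat > h.py <<'E'
from plant import *
import cv2,numpy as np
def cloud(n,d):
    c=get_calibration(n);K=np.array([[c["fx"],0,c["cx"]],[0,c["fy"],c["cy"]],[0,0,1.]])
    v,u=np.mgrid[0:480,0:640];uv=np.stack([u,v],-1).reshape(-1,1,2).astype(float)
    r=cv2.undistortPoints(uv,K,np.array(c["dist_coeffs"],float)).reshape(480,640,2)
    P=np.concatenate([r,np.ones((480,640,1))],-1)*d[...,None]
    W=(P-np.array(c["t"]))@np.array(c["R"])
    W[d<=0]=np.nan
    return W
def proj(n,X):
    c=get_calibration(n);K=np.array([[c["fx"],0,c["cx"]],[0,c["fy"],c["cy"]],[0,0,1.]])
    R=np.array(c["R"],float)
    return cv2.projectPoints(np.array(X,float).reshape(-1,1,3),cv2.Rodrigues(R)[0],np.array(c["t"],float),K,np.array(c["dist_coeffs"],float))[0].reshape(-1,2)
def rect(pts):
    (c,s,a)=cv2.minAreaRect((pts[:,:2]*1000).astype(np.float32))
    b=cv2.boxPoints((c,s,a)); e1=b[1]-b[0];e2=b[2]-b[1]
    e=e1 if np.linalg.norm(e1)>np.linalg.norm(e2) else e2
    return np.round(np.array(c)/1000,4),np.round(s,1),round(float(np.degrees(np.arctan2(e[1],e[0]))%180),2)
E
python3 - <<'E'
from h import *
for n in ["top","side"]:
    p,d=capture(n);W=cloud(n,d)
    print(n,'bench z',np.nanmedian(W[250:270,380:420,2]) if n=="top" else np.nanmedian(W[300:340,250:270,2]))
    for t in ["channel_center","fence","roller_center","magazine","offcut_center","wrench_center","bush_center","oiler_center"]:
        for r in regions_of(n,t)[:3]:
            m=cv2.erode(r["region"].astype(np.uint8),np.ones((3,3)))if 0 else r["region"]
            P=W[m.astype(bool)];P=P[~np.isnan(P[:,0])];
            if len(P)<10: continue
            P=P[P[:,2]>0.004]
            if len(P)<10: continue
            z=np.percentile(P[:,2],[5,50,95])
            print(t,round(r["confidence"],2),r["box"],*rect(P),np.round(z,3))
E
```

```text
top bench z -0.0002986559524056849
channel_center 0.93 [164.5, 355.0, 247.7, 421.7] [0.2533 0.2807] [ 38.4 199.5] 118.52 [0.004 0.007 0.026]
channel_center 0.79 [272.5, 220.4, 356.4, 255.4] [ 0.5465 -0.0097] [ 37.8 199.4] 93.83 [0.004 0.011 0.026]
channel_center 0.42 [434.1, 222.5, 469.4, 267.8] [ 0.4755 -0.3159] [101.7  36.5] 11.86 [0.019 0.032 0.037]
fence 0.74 [242.9, 166.6, 368.9, 198.4] [ 0.6851 -0.0137] [301.   42.6] 86.04 [0.004 0.009 0.036]
roller_center 0.7 [435.5, 221.6, 469.8, 265.5] [ 0.4755 -0.3157] [101.5  36.4] 11.38 [0.021 0.033 0.037]
magazine 0.81 [128.6, 236.2, 210.6, 325.5] [0.4828 0.3146] [140.9 160.7] 178.58 [0.007 0.092 0.122]
offcut_center 0.58 [277.5, 303.4, 305.1, 331.2] [0.3701 0.0741] [68.5 35.6] 59.66 [0.004 0.007 0.026]
wrench_center 0.59 [340.9, 273.2, 375.5, 345.0] [ 0.3715 -0.0752] [164.3  37.4] 7.9 [0.005 0.007 0.011]
wrench_center 0.54 [126.8, 233.9, 210.5, 324.1] [0.4831 0.3147] [140.8 161.3] 178.48 [0.007 0.091 0.122]
bush_center 0.81 [403.0, 129.5, 429.6, 157.6] [ 0.7349 -0.2837] [51.9 54.1] 172.75 [0.009 0.053 0.062]
oiler_center 0.65 [165.5, 16
[... 854 characters left out ...]
61.0, 223.1, 307.7, 300.3] [ 0.5473 -0.0043] [ 37.4 200.5] 93.63 [0.004 0.016 0.024]
offcut_center 0.55 [344.3, 291.3, 382.5, 329.9] [0.3722 0.0782] [70.6 38.4] 59.59 [0.004 0.015 0.024]
wrench_center 0.72 [336.0, 251.0, 422.2, 267.4] [ 0.3724 -0.0726] [168.   39.1] 6.23 [0.004 0.006 0.008]
bush_center 0.76 [237.5, 150.1, 260.6, 178.8] [ 0.7356 -0.2801] [53.1 52.5] 2.06 [0.009 0.043 0.059]
bush_center 0.46 [260.3, 223.6, 308.9, 303.4] [ 0.5473 -0.0043] [ 37.4 200.5] 93.63 [0.004 0.016 0.024]
oiler_center 0.96 [100.1, 293.8, 151.6, 371.5] [0.7126 0.2857] [58.8 44.3] 52.04 [0.015 0.088 0.149]
oiler_center 0.56 [239.2, 148.2, 260.4, 179.5] [ 0.7356 -0.2813] [53.1 54.9] 92.06 [0.009 0.043 0.059]
```

Call:
play_rows --pt "0.024 0.032 0 -0.0145 0.085" --pt "0.024 0.032 0 -0.0145 0.085" --pt "0.024 0.032 0 -0.0145 0.085" --pt "0.024 0.032 0 -0.0145 0.085" --pt "0.024 0.032 0 -0.0145 0.085" --pt "0.024 0.032 0 -0.0145 0.085" --pt "0.024 0.032 0 -0.0145 0.085" --pt "0.024 0.032 0 -0.0145 0.085" --pt "0.024 0.032 0 -0.0145 0.085" --pt "0.021 0.03 0 -0.0145 0.085" --force 40

```text
time: 2.25
position: [0.4769, -0.3121, 0.2093]
ee_rot: [-2.449, 1.968, -0.001]
contact_force: [-1.0, -0.7, 0.2]
grip_width: 0.994
```

Call:
play_rows --pt "0 -0.001 -0.04 0 0.085" --pt "0 0 -0.04 0 0.085" --pt "0 0 -0.04 0 0.085" --pt "0 0 -0.04 0 0.085" --pt "0 0 -0.03 0 0.085" --pt "0 0 -0.013 0 0.085" --pt "0 0 0 0 0.085"

```text
time: 3.12
position: [0.4758, -0.3142, 0.0058]
ee_rot: [2.449, -1.968, -0.001]
contact_force: [-0.3, 0.0, 1.0]
grip_width: 0.993
```

```bash
python3 - <<'E'
from h import *
p,d=capture("side");cv2.imwrite("pics/side1.png",cv2.resize(p[100:260,260:460],None,fx=4,fy=3))
E
```

```text
(no output)
```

View pics/side1.png

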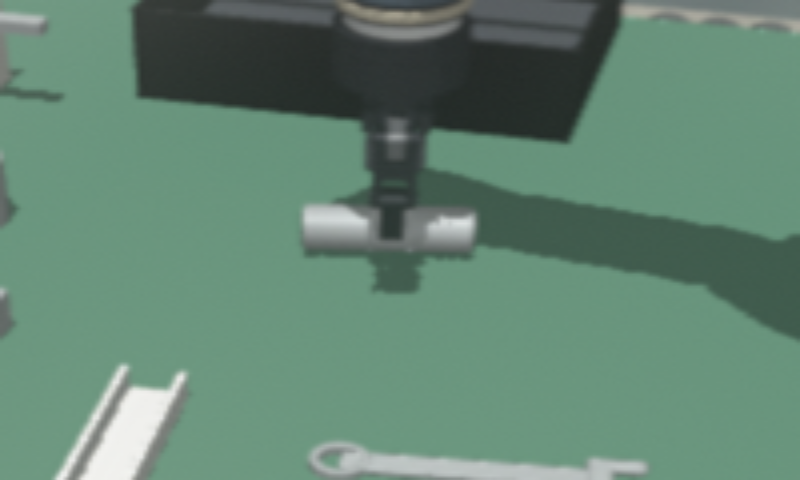

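The picture shows the near finger across the middle of the roller (enlarged picture at (392,225); the roller spans 305–475). The grasp is centred, so I'm closing.

Call:
play_rows --pt "0 0 0 0 0.03" --pt "0 0 0 0 0.02" --pt "0 0 0 0 0.02" --pt "0 0 0 0 0.02" --pt "0 0 0 0 0.02" --pt "0 0 0 0 0.02" --pt "0 0 0 0 0.02" --force 50

```text
time: 4.05
position: [0.4773, -0.3169, 0.0096]
ee_rot: [2.447, -1.969, 0.008]
contact_force: [-4.7, 0.2, 18.4]
grip_width: 0.241
```

```bash
python3 - <<'E'
from h import *
print(read_state()["grip_width"],read_state()["position"],read_state()["contact_force"])
p,d=capture("side");q,_=capture("top")
cv2.imwrite("pics/side2.png",np.hstack([cv2.resize(p[120:230,310:420],(400,400)),cv2.resize(q[200:300,400:500],(400,400))]))
E
```

```text
0.24079589472681734 [ 0.47729923 -0.31686598  0.00961577] [-4.66059282  0.24324307 18.44456617]
```

View pics/side2.png

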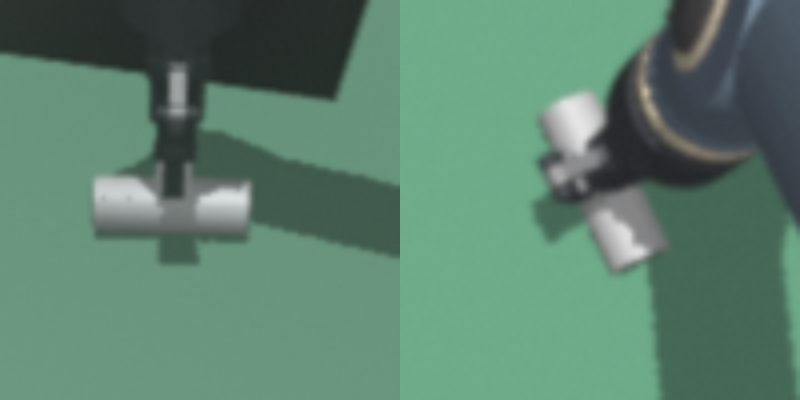

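```bash
python3 - <<'E'
from h import *
for n in ["side","top"]:
    p,d=capture(n);W=cloud(n,d)
    dark=(p.max(2)<90)
    m=(np.hypot(W[...,0]-.477,W[...,1]+.316)<.07)&(W[...,2]>0.005)
    P=W[m&dark]; print(n,len(P),np.round(np.percentile(P[:,2],[0,2,5,20,50]),3))
    Q=W[m&~dark&(W[...,2]<.05)]; print(rect(Q),np.round(np.percentile(Q[:,2],[5,50,95]),3))
    lo=P[P[:,2]<0.06]; print(np.round(lo[::max(1,len(lo)//25)],3).tolist())
E
```

```text
side 3314 [0.035 0.079 0.107 0.174 0.26 ]
(array([ 0.4755, -0.3076]), array([100.3,  36.2]), 12.61) [0.009 0.026 0.035]
[[0.472, -0.297, 0.06], [0.471, -0.293, 0.06], [0.469, -0.296, 0.058], [0.477, -0.293, 0.056], [0.475, -0.291, 0.058], [0.473, -0.291, 0.058], [0.47, -0.29, 0.059], [0.466, -0.295, 0.057], [0.477, -0.293, 0.053], [0.474, -0.29, 0.056], [0.472, -0.291, 0.056], [0.47, -0.29, 0.057], [0.468, -0.293, 0.055], [0.466, -0.295, 0.054], [0.476, -0.286, 0.055], [0.475, -0.293, 0.051], [0.473, -0.294, 0.051], [0.47, -0.293, 0.052], [0.468, -0.292, 0.053], [0.465, -0.291, 0.054], [0.476, -0.288, 0.051], [0.475, -0.292, 0.049], [0.473, -0.295, 0.047], [0.47, -0.293, 0.049], [0.468, -0.295, 0.048], [0.465, -0.292, 0.05], [0.477, -0.292, 0.046], [0.475, -0.292, 0.046], [0.473, -0.296, 0.043], [0.471, -0.296, 0.044], [0.468, -0.293, 0.047], [0.465, -0.292, 0.048], [0.477, -0.291, 0.043], [0.474, -0.291, 0.044], [0.472, -0.292, 0.043], [0.47, -0.293, 0.044], [0.468, -0.292, 0.044], [0.466, -0.294, 0.043], [0.477, -0.292, 0.04], [0.475, -0.293, 0.04], [0.473, -0.295, 0.039], [0.469, -0.29, 0.043], [0.467, -0.29, 0.043], [0.474, -0.291, 0.038], [0.472, -0.292, 0.038], [0.471, -0.296, 0.035]]
top 1425 [0.041 0.087 0.122 0.184 0.253]
(array([ 0.4773, -0.3055]), array([ 88.6, 104.1]), 170.32) [0.017 0.032 0.038]
[[0.468, -0.334, 0.041], [0.465, -0.302, 0.045]]
```

```bash
python3 - <<'E'
from h import *
p,d=capture("side");W=cloud("side",d)
for col in (345,356,359,362):
    print(col)
    for r in range(160,196,2): print(r,p[r,col],np.round(W[r,col],3))
E
```

```text
345
160 [124 147 103] [ 0.528 -0.398 -0.001]
162 [125 148 104] [ 0.526 -0.392 -0.003]
164 [124 148 104] [ 0.523 -0.379  0.   ]
166 [ 87 103  73] [ 0.522 -0.378 -0.004]
168 [132 137 126] [ 0.519 -0.366 -0.002]
170 [195 196 191] [ 0.504 -0.307  0.034]
172 [208 208 202] [ 0.503 -0.301  0.032]
174 [183 184 178] [ 0.502 -0.297  0.029]
176 [178 179 173] [ 0.501 -0.295  0.025]
178 [153 155 149] [ 0.501 -0.293  0.021]
180 [126 128 122] [ 0.5   -0.291  0.017]
182 [100 103  95] [ 0.499 -0.29   0.012]
184 [81 94 70] [ 0.502 -0.301 -0.003]
186 [120 143 101] [ 0.5   -0.293 -0.002]
188 [125 149 105] [ 0.498 -0.284 -0.001]
190 [126 148 105] [ 0.495 -0.274  0.001]
192 [125 149 105] [ 0.493 -0.267 -0.001]
194 [126 149 106] [ 0.492 -0.26  -0.001]
356
160 [53 55 46] [ 0.472 -0.277  0.086]
162 [54 56 47] [ 0.472 -0.277  0.081]
164 [50 53 43] [ 0.471 -0.271  0.08 ]
166 [51 53 44] [ 0.475 -0.292  0.06 ]
168 [50 53 44] [ 0.474 -0.288  0.057]
170 [51 55 45] [ 0.474 -0.291  0.05 ]
172 [51 54 44] [ 0.474 -0.29   0.045]
174 [85 87 80] [ 0.474 -0.293  0.037]
176 [126 127 122] [ 0.476 -0.3    0.026]
178 [121 123
[... 1071 characters left out ...]
 0.457 -0.267  0.095]
162 [49 52 42] [ 0.458 -0.273  0.086]
164 [72 77 65] [ 0.458 -0.277  0.078]
166 [108 113 101] [ 0.463 -0.301  0.056]
168 [109 114 104] [ 0.463 -0.301  0.051]
170 [118 119 113] [ 0.463 -0.301  0.045]
172 [121 123 117] [ 0.464 -0.31   0.033]
174 [125 127 121] [ 0.464 -0.311  0.027]
176 [128 129 123] [ 0.462 -0.304  0.026]
178 [124 126 119] [ 0.462 -0.302  0.022]
180 [115 117 110] [ 0.462 -0.303  0.015]
182 [105 107 101] [ 0.461 -0.3    0.012]
184 [83 93 73] [ 0.463 -0.309 -0.001]
186 [79 93 66] [ 0.462 -0.306 -0.004]
188 [78 92 65] [ 0.46  -0.297 -0.003]
190 [79 92 66] [ 0.457 -0.287 -0.002]
192 [ 94 112  79] [ 0.456 -0.28  -0.002]
194 [126 150 106] [ 0.454 -0.272 -0.002]
```

The depth data puts the finger tips about 23 mm above the reported TCP height, so the jaws pinched only the top of the roller. I'll open, raise a little, and measure the tips.

Call:
play_rows --pt "0 0 0 0 0.085" --pt "0 0 0 0 0.085" --pt "0 0 0 0 0.085" --pt "0 0 0 0 0.085" --pt "0 0 0 0 0.085"

```text
time: 4.92
position: [0.4759, -0.3142, 0.0059]
ee_rot: [2.449, -1.968, -0.001]
contact_force: [0.1, 0.2, -0.2]
grip_width: 0.997
```

```bash
cat > tips.py <<'E'
from h import *
import sys
s=read_state();print(s["position"],s["contact_force"],s["grip_width"])
x,y=s["position"][:2]
p,d=capture("side");W=cloud("side",d)
q,e=capture("top");V=cloud("top",e)
dark=(p.max(2)<90)&(np.hypot(W[...,0]-x,W[...,1]-y)<.09)&(W[...,2]>.012)
P=W[dark];P=P[np.argsort(P[:,2])];print(np.round(P[3:60:8],3).tolist())
for n,I,C in (("side",p,W),("top",q,V)):
    for r in regions_of(n,"roller_center")[:2]:
        Q=C[r["region"]];Q=Q[~np.isnan(Q[:,0])];Q=Q[(Q[:,2]>.004)&(Q[:,2]<.05)]
        if len(Q)>10: print(n,r["confidence"],rect(Q),np.round(np.percentile(Q[:,2],[5,95]),3))
u,v=proj("side",[x,y,.05])[0].astype(int);a,b=proj("top",[x,y,.05])[0].astype(int)
f=lambda I,u,v:cv2.resize(cv2.copyMakeBorder(I,80,80,80,80,cv2.BORDER_REPLICATE)[v+20:v+140,u+20:u+140],(400,400))
cv2.imwrite("pics/%s.png"%sys.argv[1],np.hstack([f(p,u,v),f(q,a,b)]))
E
python3 tips.py g3
```

```text
[ 0.47588781 -0.31416647  0.00589997] [ 0.08954153  0.22445636 -0.24648421] 0.996826157705871
[[0.468, -0.256, 0.049], [0.459, -0.257, 0.053], [0.457, -0.257, 0.056], [0.46, -0.257, 0.061], [0.463, -0.259, 0.065], [0.464, -0.257, 0.069], [0.465, -0.257, 0.071], [0.477, -0.259, 0.084]]
side 0.73 (array([ 0.4728, -0.2933]), array([100. ,  64.1]), 10.28) [0.008 0.035]
top 0.62 (array([ 0.4749, -0.3144]), array([102.1,  35.8]), 15.94) [0.02  0.038]
```

View pics/g3.png

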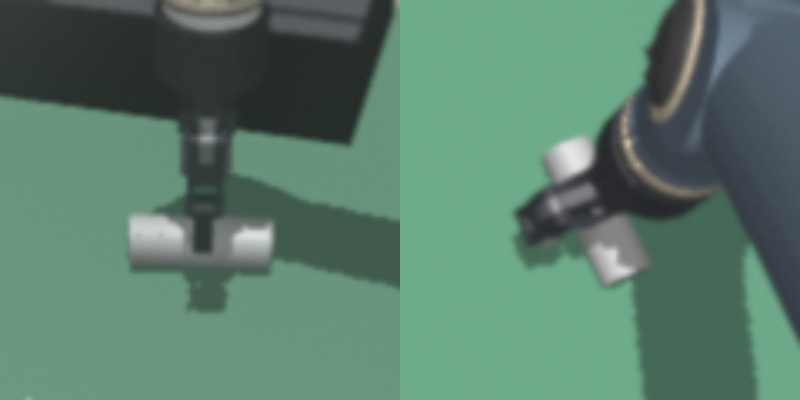

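The open finger tips sit at about z ≈ 0.04, around 33 mm above the reported TCP, and the roller is undisturbed. I'll lower in steps and watch the force.

Call:
play_rows --pt "0 0 -0.008 0 0.085" --pt "0 0 -0.006 0 0.085" --pt "0 0 -0.005 0 0.085" --pt "0 0 -0.003 0 0.085"

```text
time: 5.62
position: [0.4758, -0.3142, -0.0164]
ee_rot: [2.449, -1.968, -0.001]
contact_force: [-0.2, 0.3, -0.3]
grip_width: 0.995
```

Call:
play_rows --pt "0 0 -0.002 0 0.05" --pt "0 0 0 0 0.04" --pt "0 0 0 0 0.03" --pt "0 0 0 0 0.025" --pt "0 0 0 0 0.025" --pt "0 0 0 0 0.025" --force 40

```text
time: 6.38
position: [0.4762, -0.3146, -0.0175]
ee_rot: [2.449, -1.968, 0.001]
contact_force: [0.1, -0.0, 3.5]
grip_width: 0.4
```

```bash
python3 tips.py g4
```

```text
[ 0.4762053  -0.31459905 -0.01751541] [ 0.11187113 -0.04006875  3.47771809] 0.39974428550851115
[[0.466, -0.282, 0.015], [0.467, -0.285, 0.018], [0.472, -0.284, 0.024], [0.475, -0.285, 0.028], [0.473, -0.276, 0.032], [0.463, -0.283, 0.035], [0.482, -0.284, 0.047], [0.46, -0.268, 0.051]]
top 0.63 (array([ 0.4753, -0.3122]), array([102.1,  33.5]), 12.52) [0.021 0.037]
```

View pics/g4.png

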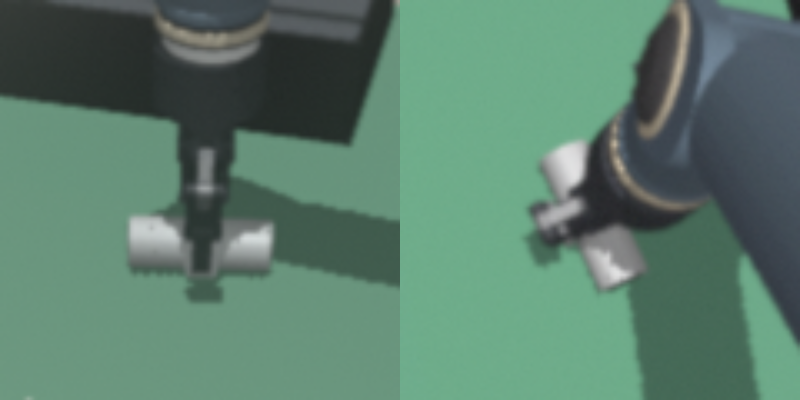

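The jaws are now near mid-height, but the opening is 34 mm rather than 36 mm, so they are still slightly high. I'll open a bit, lower 6 mm, and close again.

Call:
play_rows --pt "0 0 0 0 0.06" --pt "0 0 0 0 0.06" --pt "0 0 -0.003 0 0.06" --pt "0 0 -0.004 0 0.06" --pt "0 0 0 0 0.04" --pt "0 0 0 0 0.03" --pt "0 0 0 0 0.025" --pt "0 0 0 0 0.025" --pt "0 0 0 0 0.025" --force 50

```text
time: 7.7
position: [0.4773, -0.3148, -0.0229]
ee_rot: [-2.448, 1.968, -0.004]
contact_force: [-0.9, 1.2, 12.4]
grip_width: 0.406
```

Call:
play_rows --pt "0 0 0.008 0 0.025" --pt "0 0 0.015 0 0.025" --pt "0 0 0.02 0 0.025" --pt "0 0 0.03 0 0.025" --pt "0 0 0 0 0.025"

```text
time: 8.32
position: [0.4776, -0.3153, 0.0505]
ee_rot: [-2.448, 1.968, -0.008]
contact_force: [0.8, 0.8, -2.5]
grip_width: 0.405
```

```bash
sed -i 's/Q\[:,2\]<.05/Q[:,2]<.15/' tips.py; python3 tips.py g5
```

```text
[ 0.47755931 -0.31527697  0.05050201] [ 0.84192081  0.7995816  -2.54027939] 0.4050242377821815
[[0.467, -0.284, 0.083], [0.47, -0.286, 0.086], [0.473, -0.281, 0.089], [0.474, -0.282, 0.093], [0.467, -0.283, 0.096], [0.468, -0.285, 0.1], [0.472, -0.282, 0.104], [0.472, -0.284, 0.105]]
side 0.82 (array([ 0.4751, -0.3015]), array([59.1, 96.1]), 163.66) [0.08  0.108]
top 0.96 (array([ 0.4725, -0.3086]), array([101.4,  38.1]), 15.81) [0.091 0.109]
```

View pics/g5.png

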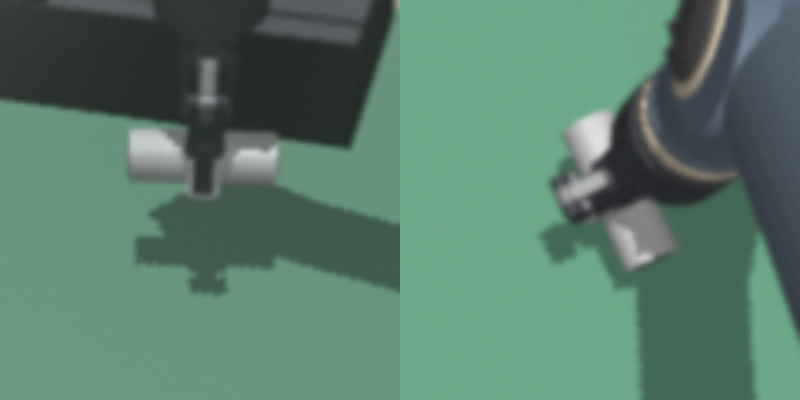

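The roller is gripped, level, at its middle, with its centre about 40 mm above the reported TCP. I'm carrying it to the magazine.

Call:
play_rows --pt "0 0 0.04 0 0.025" --pt "0 0.03 0.04 -0.02 0.025" --pt "0.001 0.047 0.03 -0.02 0.025" --pt "0.001 0.047 0.01 -0.02 0.025" --pt "0.001 0.047 0 -0.02 0.025" --pt "0.001 0.047 0 -0.02 0.025" --pt "0.001 0.047 0 -0.02 0.025" --pt "0.001 0.047 0 -0.02 0.025" --pt "0.001 0.047 0 -0.02 0.025" --pt "0.001 0.047 0 -0.02 0.025"

```text
time: 9.78
position: [0.4831, 0.0929, 0.167]
ee_rot: [2.26, -2.18, -0.002]
contact_force: [-0.1, -0.1, -2.2]
grip_width: 0.404
```

Call:
play_rows --pt "0 0.045 0 -0.02 0.025" --pt "0 0.045 0 -0.02 0.025" --pt "0 0.045 0 -0.021 0.025" --pt "0 0.045 0 0 0.025" --pt "0 0.04 0 0 0.025" --pt "0 0 0 0 0.025"

```text
time: 10.52
position: [0.482, 0.3156, 0.1668]
ee_rot: [2.201, -2.241, -0.005]
contact_force: [0.3, -1.2, -1.8]
grip_width: 0.41
```

```bash
sed -i 's/Q\[:,2\]<.15/Q[:,2]<.3/' tips.py; python3 tips.py g6
```

```text
[0.48201507 0.315611   0.16681936] [ 0.26020287 -1.20425338 -1.75450115] 0.4098540692699908
[[0.48, 0.347, 0.198], [0.432, 0.324, 0.199], [0.476, 0.348, 0.201], [0.475, 0.343, 0.202], [0.484, 0.348, 0.202], [0.485, 0.346, 0.203], [0.485, 0.348, 0.204], [0.475, 0.344, 0.204]]
side 0.61 (array([0.4798, 0.3131]), array([99.7, 88. ]), 30.56) [0.202 0.226]
top 0.61 (array([0.5394, 0.3173]), array([69.7, 15.5]), 48.14) [0.205 0.225]
```

View pics/g6.png

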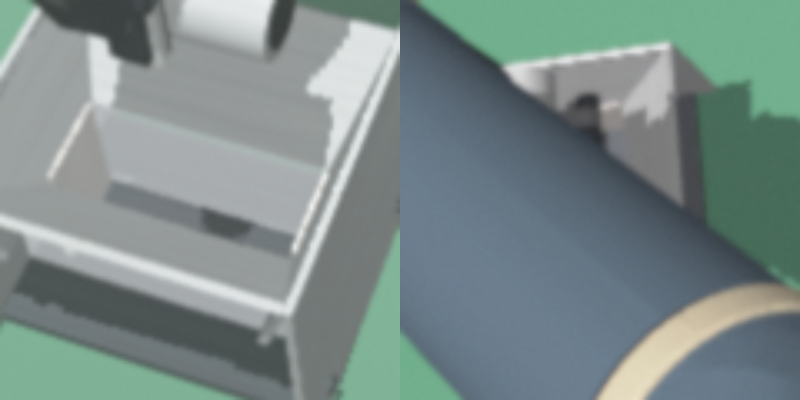

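Call:
play_rows --pt "0.0045 -0.001 -0.03 0 0.025" --pt "0 0 -0.03 0 0.025" --pt "0 0 0 0 0.025"

```text
time: 11.1
position: [0.4873, 0.3078, 0.1059]
ee_rot: [2.188, -2.246, -0.001]
contact_force: [-0.3, -0.7, -0.9]
grip_width: 0.403
```

```bash
python3 - <<'E'
from h import *
s=read_state();print(s["position"],s["contact_force"])
p,d=capture("side");W=cloud("side",d)
m=(abs(W[...,0]-.484)<.075)&(abs(W[...,1]-.316)<.03)&(W[...,2]>.132)&(W[...,2]<.167)
lab=m&(p.max(2)>100);P=W[lab];print(len(P),np.round(np.percentile(P[:,0],[1,99]),4),np.round(np.percentile(W[m][:,0],[1,99]),4),np.percentile(P[:,2],[2,98]),np.percentile(P[:,1],[2,98]))
M=W[(abs(W[...,0]-.484)<.1)&(abs(W[...,1]-.316)<.1)&(W[...,2]>.115)&(W[...,2]<.13)]
print(rect(M))
cv2.imwrite("pics/g7.png",cv2.resize(p[280:480,140:340],(600,600)))
E
```

```text
[0.48731716 0.30783393 0.1058569 ] [-0.27627611 -0.74779547 -0.89338646]
1100 [0.4371 0.5372] [0.4365 0.5367] [0.13750842 0.1658923 ] [0.29298773 0.33403837]
(array([0.486 , 0.3182]), array([139. , 160.2]), 178.7)
```

View pics/g7.png

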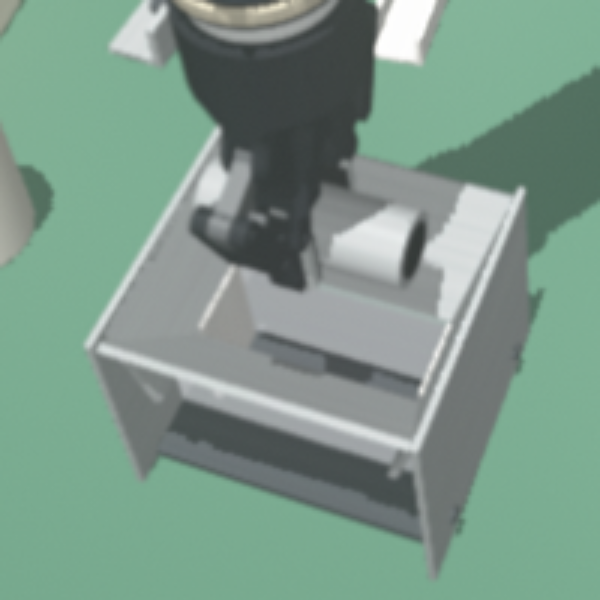

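The side camera puts the roller's x centre at 0.487 against 0.486 for the magazine. In y it is about 6 mm short, so I'll correct that and lower.

Call:
play_rows --pt "-0.001 0.006 0 0 0.025" --pt "0 0 -0.01 0 0.025" --pt "0 0 -0.01 0 0.025" --pt "0 0 -0.008 0 0.025" --pt "0 0 0 0 0.025" --pt "0 0 0 0 0.025"

```text
time: 11.9
position: [0.4876, 0.3168, 0.0802]
ee_rot: [-2.194, 2.248, -0.0]
contact_force: [0.0, -0.5, -1.3]
grip_width: 0.407
```

```bash
python3 - <<'E'
from h import *
s=read_state();print(s["position"],s["contact_force"])
p,d=capture("side");W=cloud("side",d)
m=(abs(W[...,0]-.484)<.075)&(abs(W[...,1]-.318)<.025)&(W[...,2]>.112)&(W[...,2]<.14)
P=W[m&(p.max(2)>100)];print(len(P),np.round(np.percentile(P[:,0],[1,99]),4),np.percentile(P[:,2],[2,98]),np.percentile(P[:,1],[2,98]))
cv2.imwrite("pics/g8.png",cv2.resize(p[280:480,140:340],(600,600)))
E
```

```text
[0.48758295 0.31681818 0.08016773] [ 0.00871598 -0.46049755 -1.31758778]
1197 [0.4095 0.5587] [0.11318543 0.13960691] [0.29662532 0.34134518]
```

View pics/g8.png

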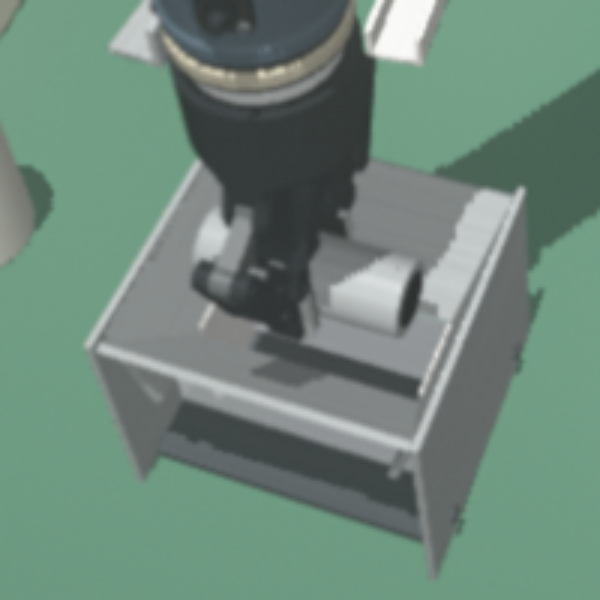

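The roller hangs level inside the hopper, over the slot. I'll correct y slightly and release with a small opening.

Call:
play_rows --pt "-0.001 -0.002 -0.006 0 0.025" --pt "0 0 0 0 0.025" --pt "0 0 0 0 0.058" --pt "0 0 0 0 0.058" --pt "0 0 0 0 0.058" --pt "0 0 0 0 0.058" --pt "0 0 0.03 0 0.058" --pt "0 0 0.05 0 0.058" --pt "0 -0.03 0.05 0 0.058" --pt "0 -0.05 0 0 0.058"

```text
time: 13.2
position: [0.4885, 0.2374, 0.2087]
ee_rot: [-2.192, 2.237, -0.003]
contact_force: [1.3, -1.3, -1.4]
grip_width: 0.682
```

Call:
play_rows --pt "0 -0.05 0 0 0.06" --pt "0 -0.05 0 0 0.06" --pt "0 -0.05 0 0 0.06" --pt "0 -0.05 0 0 0.06" --pt "0 -0.04 0 0 0.06"

```text
time: 13.82
position: [0.4862, -0.0075, 0.2043]
ee_rot: [2.193, -2.25, 0.001]
contact_force: [0.3, 1.3, -0.2]
grip_width: 0.705
```

```bash
cat > mag.py <<'E'
from h import *
import sys
s=read_state();print(s["position"],s["ee_rot"],s["contact_force"])
O=[]
for n in ("side","top"):
    p,d=capture(n);W=cloud(n,d)
    m=(abs(W[...,0]-.484)<.054)&(abs(W[...,1]-.316)<.022)&(W[...,2]>.015)&(W[...,2]<.065)&(p.max(2)>0)
    P=W[m];print(n,len(P),np.round(np.percentile(P,[2,50,98],axis=0),3).tolist() if len(P) else 0)
    u,v=proj(n,[.484,.316,.06])[0].astype(int)
    O.append(cv2.resize(p[max(0,v-70):v+70,max(0,u-70):u+70],(400,400)))
    for t in ("channel_center","fence"):
        for r in regions_of(n,t)[:3]:
            P=W[r["region"]];P=P[~np.isnan(P[:,0])];P=P[P[:,2]>.004]
            if len(P)>10:print(n,t,round(r["confidence"],2),*rect(P))
    cv2.imwrite(f"pics/{sys.argv[1]}_{n}.png",p)
cv2.imwrite(f"pics/{sys.argv[1]}.png",np.hstack(O))
E
python3 mag.py m1
```

```text
[ 0.48623626 -0.00752902  0.20434058] [ 2.19276541e+00 -2.24974483e+00  1.16587177e-03] [ 0.32198592  1.28864478 -0.2485867 ]
side 1649 [[0.439, 0.294, 0.026], [0.485, 0.297, 0.043], [0.534, 0.324, 0.064]]
side channel_center 0.91 [ 0.5471 -0.0039] [ 37.1 197.9] 94.12
side channel_center 0.63 [0.259  0.2759] [ 37.5 179.5] 118.97
side fence 0.62 [ 0.6855 -0.0088] [300.2  40.9] 86.03
top 801 [[0.436, 0.303, 0.018], [0.485, 0.322, 0.041], [0.534, 0.338, 0.061]]
top channel_center 0.89 [0.2536 0.2801] [ 38.1 198.7] 118.41
top channel_center 0.63 [0.5409 0.0605] [35.6 56.1] 94.4
top fence 0.79 [0.6686 0.0041] [228.7 287.9] 128.97
```

View pics/m1.png

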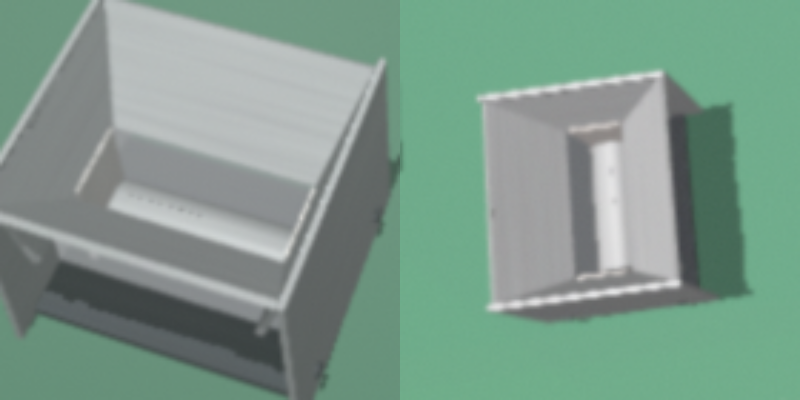

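The roller lies at the bottom of the well: its top is at z ≈ 0.043, as expected for 8 + 36 mm, and it spans x 0.436–0.534. Now for the channel. I'll turn the jaws parallel to the fence and lower the two spread fingers on the robot's side of it.

Call:
play_rows --pt "-0.002 0 -0.04 -0.02 0.06" --pt "0 0 -0.04 -0.022 0.06" --pt "0 0 -0.04 0 0.06" --pt "0 0 -0.04 0 0.06" --pt "0 0 -0.03 0 0.06" --pt "0 0 -0.02 0 0.06" --pt "0 0 -0.012 0 0.06" --pt "0 0 0 0 0.06"

```text
time: 15.12
position: [0.4842, -0.0044, -0.0183]
ee_rot: [2.148, -2.292, -0.002]
contact_force: [-0.2, 0.7, 0.9]
grip_width: 0.703
```

```bash
python3 - <<'E'
from h import *
p,d=capture("side");W=cloud("side",d)
m=(p.max(2)<90)&(abs(W[...,0]-.485)<.06)&(abs(W[...,1])<.08)&(W[...,2]>.005);P=W[m];P=P[np.argsort(P[:,2])];print(np.round(P[3:60:6],3).tolist())
cv2.imwrite("pics/c1.png",cv2.resize(p[180:340,200:400],(800,600)))
E
```

```text
[[0.486, -0.033, 0.008], [0.479, -0.03, 0.011], [0.477, -0.03, 0.013], [0.475, -0.032, 0.015], [0.491, 0.04, 0.017], [0.481, -0.032, 0.018], [0.489, 0.04, 0.02], [0.486, 0.042, 0.021], [0.483, -0.031, 0.022], [0.491, 0.04, 0.022]]
```

View pics/c1.png

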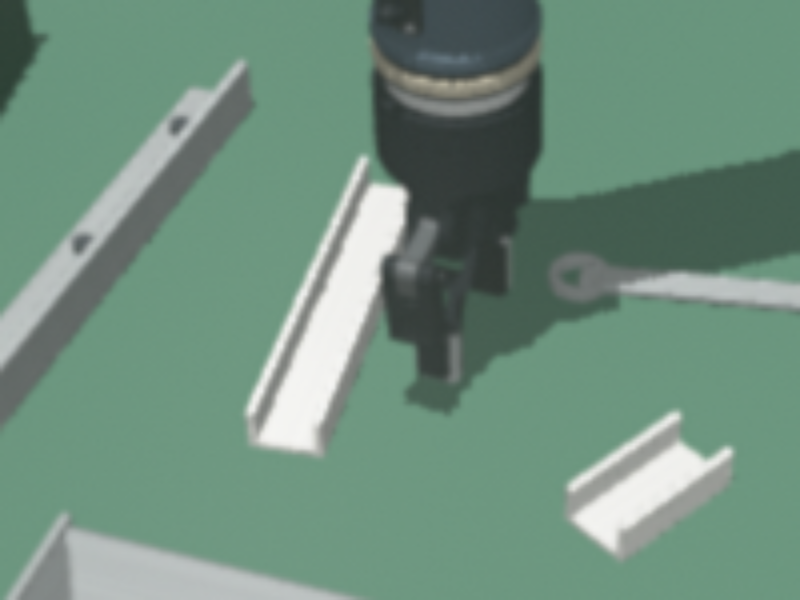

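Both fingertips are about 10 mm above the bench, between the channel and the spanner and clear of both. I'm pushing along the fence normal.

Call:
play_rows --pt "0.013 -0.001 -0.002 0 0.06" --pt "0.013 -0.001 0 0 0.06" --pt "0.013 -0.001 0 0 0.06" --pt "0.012 -0.001 0 0 0.06" --pt "0.012 -0.001 0 0 0.06" --pt "0.012 -0.001 0 0 0.06" --pt "0.012 -0.001 0 0 0.06" --pt "0.008 0 0 0 0.06" --pt "0 0 0 0 0.06"

```text
time: 16.3
position: [0.5808, -0.0123, -0.0198]
ee_rot: [-2.145, 2.293, -0.002]
contact_force: [-0.6, -0.5, 0.4]
grip_width: 0.702
```

```bash
cat > ch.py <<'E'
from h import *
import sys
s=read_state();print(s["position"],s["ee_rot"],s["contact_force"])
O=[]
for n in ("side","top"):
    p,d=capture(n);W=cloud(n,d)
    for t in ("channel_center","fence"):
        for r in regions_of(n,t)[:3]:
            P=W[r["region"]];P=P[~np.isnan(P[:,0])];P=P[(P[:,2]>.004)&(P[:,2]<.04)]
            if len(P)>10:print(n,t,round(r["confidence"],2),*rect(P))
    u,v=proj(n,[.64,-.01,.02])[0].astype(int)
    O.append(cv2.resize(p[max(0,v-80):v+80,max(0,u-80):u+80],(400,400)))
cv2.imwrite(f"pics/{sys.argv[1]}.png",np.hstack(O))
E
python3 ch.py c2
```

```text
[ 0.58084394 -0.01228684 -0.01978971] [-2.14545761e+00  2.29274515e+00 -1.97477514e-03] [-0.59719362 -0.53707758  0.3980882 ]
side channel_center 0.95 [0.2593 0.2756] [ 37.6 180. ] 118.62
side channel_center 0.79 [ 0.6097 -0.0107] [200.2  39. ] 86.49
side fence 0.98 [ 0.686 -0.   ] [282.3  41.8] 85.82
top channel_center 0.7 [0.2533 0.2806] [ 38.1 199.7] 118.41
top channel_center 0.63 [0.6122 0.0558] [54.6 36.7] 86.36
top fence 0.62 [ 0.6841 -0.0135] [298.6  40.6] 85.65
```

View pics/c2.png

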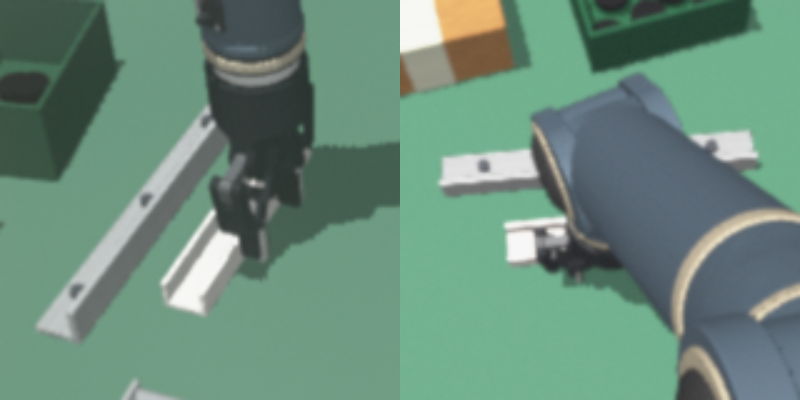

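The channel has turned parallel (86.4° against 86.0° for the fence), with about 38 mm to go.

Call:
play_rows --pt "0.008 -0.0005 0 0 0.06" --pt "0.008 -0.0005 0 0 0.06" --pt "0.008 -0.0005 0 0 0.06" --pt "0.005 -0.0005 0 0 0.06" --pt "0.002 0 0 0 0.06" --pt "0 0 0 0 0.06"

```text
time: 17.35
position: [0.6108, -0.0144, -0.0199]
ee_rot: [-2.146, 2.294, -0.001]
contact_force: [0.2, -0.4, -0.4]
grip_width: 0.705
```

Call:
play_rows --pt "0.002 0 0 0 0.06" --pt "0.002 0 0 0 0.06" --pt "0.001 0 0 0 0.06" --pt "0 0 0 0 0.06"

```text
time: 17.85
position: [0.6157, -0.0143, -0.0199]
ee_rot: [-2.147, 2.293, -0.001]
contact_force: [-0.9, 0.5, -1.6]
grip_width: 0.702
```

Call:
play_rows --pt "0.001 0 0 0 0.06" --pt "0.001 0 0 0 0.06" --pt "0.001 0 0 0 0.06" --pt "0 0 0 0 0.06"

```text
time: 18.35
position: [0.6187, -0.0143, -0.0199]
ee_rot: [-2.146, 2.293, -0.001]
contact_force: [-0.7, 1.0, -0.1]
grip_width: 0.706
```

```bash
python3 ch.py c3
```

```text
[ 0.61874354 -0.01429954 -0.01989668] [-2.14649497e+00  2.29345622e+00 -5.75453212e-04] [-0.66944861  1.03281575 -0.07299162]
side channel_center 0.84 [ 0.6435 -0.0113] [195.7  42.6] 86.22
side channel_center 0.77 [0.2595 0.2755] [ 37.5 179.5] 119.1
side fence 0.96 [0.6868 0.0298] [224.4  44.3] 86.04
side fence 0.52 [0.4841 0.3188] [140.4 160.2] 178.63
top channel_center 0.61 [0.2533 0.2805] [ 38.  199.3] 118.27
top channel_center 0.46 [0.6502 0.0552] [50.6 41.8] 78.92
top fence 0.59 [0.6909 0.0795] [112.6  42.2] 84.63
```

View pics/c3.png

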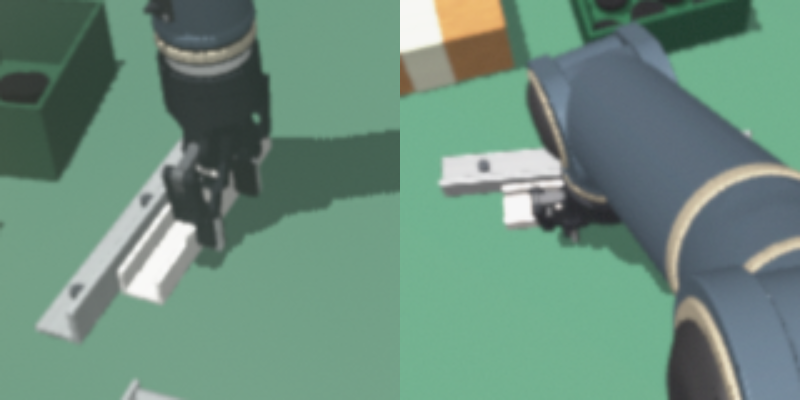

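The side view shows only a few mm of gap left, and there is no contact force yet. I'll go on in 1 mm steps.

Call:
play_rows --pt "0.001 0 0 0 0.06" --pt "0.001 0 0 0 0.06" --pt "0 0 0 0 0.06"

```text
time: 19.02
position: [0.6203, -0.0143, -0.0198]
ee_rot: [2.146, -2.294, -0.0]
contact_force: [-2.5, 0.1, 1.0]
grip_width: 0.707
```

Call:
play_rows --pt "0.001 0 0 0 0.06" --pt "0.001 0 0 0 0.06" --pt "0 0 0 0 0.06"

```text
time: 19.4
position: [0.6205, -0.0143, -0.0201]
ee_rot: [2.144, -2.292, -0.004]
contact_force: [-6.1, 1.1, 4.5]
grip_width: 0.703
```

Contact with the fence: TCP x has stopped at 0.6205 while the force rises. I'll press a little more to seat it.

Call:
play_rows --pt "0.001 0 0 0 0.06" --pt "0.001 0 0 0 0.06" --pt "0.001 0 0 0 0.06" --pt "0 0 0 0 0.06" --pt "0 0 0 0 0.06"

```text
time: 20.02
position: [0.6204, -0.0145, -0.0204]
ee_rot: [2.139, -2.289, -0.01]
contact_force: [-12.0, 0.9, 8.9]
grip_width: 0.705
```

Call:
play_rows --pt "-0.005 0 0 0 0.06" --pt "-0.015 0 0 0 0.06" --pt "-0.03 0 0 0 0.06" --pt "-0.03 0 0.01 0 0.06" --pt "-0.01 0 0.05 0 0.06" --pt "0 0 0.06 0 0.06" --pt "0 0 0.06 0 0.06" --pt "0 -0.04 0.03 0 0.06" --pt "0 -0.05 0 0 0.06" --pt "0 -0.05 0 0 0.06"

```text
time: 21.28
position: [0.5358, -0.1558, 0.1912]
ee_rot: [-2.147, 2.292, -0.005]
contact_force: [0.4, -0.2, -0.0]
grip_width: 0.703
```

Call:
play_rows --pt "0 -0.05 0 0 0.06" --pt "0 -0.05 0 0 0.06" --pt "0 -0.05 0 0 0.06" --pt "0 -0.03 0 0 0.06" --pt "0 0 0 0 0.06"

```text
time: 21.9
position: [0.5343, -0.3378, 0.1898]
ee_rot: [2.14, -2.298, 0.003]
contact_force: [-1.0, 1.2, -0.7]
grip_width: 0.702
```

```bash
python3 ch.py c4; python3 mag.py m2; python3 - <<'E'
from h import *
for n in ["top","side"]:
    p,d=capture(n);W=cloud(n,d)
    for t in ["offcut_center","wrench_center","bush_center","oiler_center"]:
        for r in regions_of(n,t)[:1]:
            P=W[r["region"]];P=P[~np.isnan(P[:,0])];P=P[P[:,2]>.004];print(n,t,rect(P))
    # fence axes profile
    a=np.radians(-3.96);x=np.array([np.cos(a),np.sin(a)]);y=np.array([-np.sin(a),np.cos(a)])
    q=W[...,:2]-np.array([.666,-.0094]);fx=q@x;fy=q@y
    for lo in (-.09,-.05,-.01,.03,.07):
        m=(abs(fy-lo)<.012)&(W[...,2]>.018)&(W[...,2]<.029)&(fx>-.08)&(fx<.02)
        v=np.sort(fx[m]);print(n,lo,len(v),np.round(np.percentile(v,[2,20,50,80,98]),4) if len(v) else '')
E
```

```text
[ 0.53432187 -0.33780791  0.1898137 ] [ 2.14001314 -2.29844422  0.00268612] [-0.96508274  1.15656144 -0.71072204]
side channel_center 0.62 [0.2594 0.2752] [ 37.5 180.5] 118.65
side channel_center 0.56 [ 0.6479 -0.0144] [203.2  39.6] 86.48
top channel_center 0.9 [0.2547 0.2805] [ 40.6 200.8] 118.56
top channel_center 0.75 [ 0.6469 -0.018 ] [196.8  38.6] 86.04
top fence 0.71 [ 0.6842 -0.0136] [299.5  40.9] 85.84
top fence 0.45 [0.4829 0.3125] [136.6 160.8] 178.47
[ 0.53598898 -0.33272293  0.19033526] [-2.14908943e+00  2.29077709e+00 -3.67350586e-04] [ 0.31150778 -0.24745901  0.15908064]
side 1652 [[0.439, 0.294, 0.025], [0.485, 0.297, 0.043], [0.534, 0.325, 0.064]]
side channel_center 0.74 [ 0.3723 -0.0688] [168.2  38.5] 9.22
side channel_center 0.69 [0.2592 0.2756] [ 37.7 180.1] 118.61
side fence 0.74 [ 0.6853 -0.0091] [303.3  42.3] 85.64
top 789 [[0.436, 0.303, 0.018], [0.486, 0.322, 0.042], [0.534, 0.338, 0.063]]
top channel_center 0.85 [ 0.6471 -0.0189] [199.   38.4] 86.25
top channel_center 0.71 [0.2536 0.28  ] [ 37.8 198.6] 118.42
top fence 0.7 [ 0.6844 -0.0136] [300.9  42.1] 86.
[... 440 characters left out ...]
 -0.0003  0.0012]
top 0.03 55 [-0.0364 -0.035  -0.0036 -0.0006  0.0014]
top 0.07 55 [-0.037  -0.034  -0.0036 -0.0007  0.0015]
side offcut_center (array([0.3724, 0.0777]), array([71.7, 38.6]), 59.83)
side wrench_center (array([ 0.3726, -0.0694]), array([168. ,  38.5]), 8.48)
side bush_center (array([ 0.735 , -0.2779]), array([52.4, 54.5]), 90.77)
side oiler_center (array([0.7343, 0.2467]), array([ 56.9, 135.3]), 116.65)
side -0.09 56 [-0.0353 -0.0325 -0.0023  0.0006  0.0023]
side -0.05 59 [-0.0363 -0.0335 -0.0025  0.0009  0.0018]
side -0.01 70 [-0.0358 -0.0333 -0.0029  0.0009  0.0023]
side 0.03 70 [-0.0357 -0.0338 -0.0021  0.0014  0.0024]
side 0.07 81 [-0.0355 -0.0337 -0.0018  0.0012  0.0029]
```

View pics/c4.png

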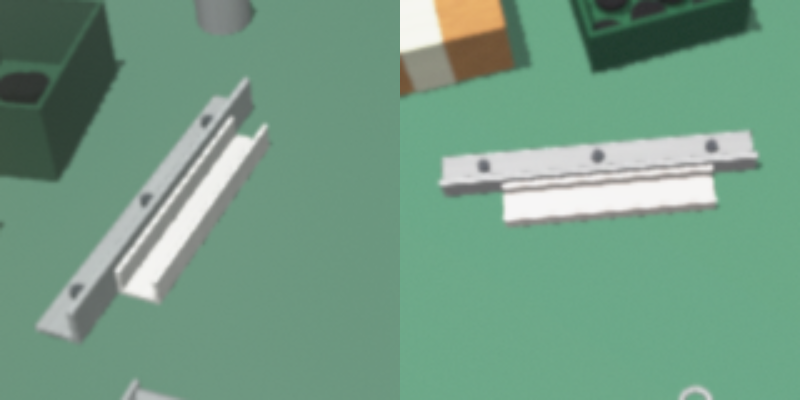

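View pics/m2_top.png

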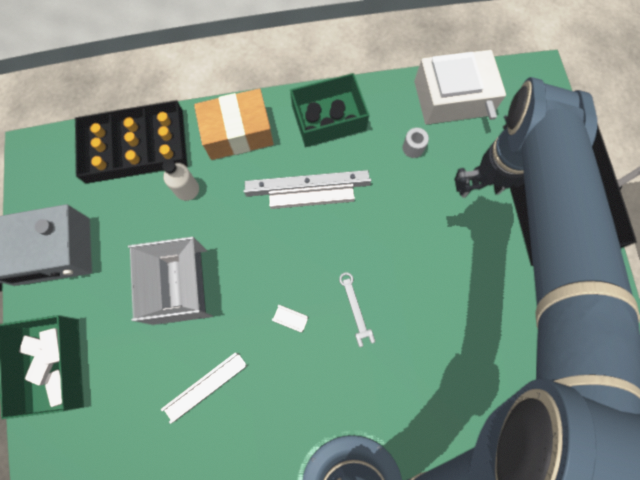

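The channel lies flush along the fence (270–354, 197 in the top view) and the roller is in the well (172,283). The bottle, bush, spanner and offcut are at the same pixels as at the start, so I'm handing in.

```bash
python3 -c "
from plant import *
print(hand_in(), read_state()['time'])"
```

```text
the job is handed in; nothing more can be done
the job is handed in; nothing more can be done
```

The channel is up against the fence, the roller is at the bottom of the magazine's well, and the job is handed in. The robot's clock stood at about 22 s, well under the 67 s limit. No verdict is reported, so these are my own last checks.

**Roller:** The first two grasps sat too high, because the real finger tips are about 20–30 mm above the reported TCP. I measured the tips in the depth image and went lower. The roller then came up level and was dropped through the hopper. Its top is at z ≈ 0.043 m, as expected for a roller on the well floor. It spans x 0.436–0.534 m, against a magazine centre of about 0.484–0.486 m.

**Channel:** I pushed the right-hand one with both spread fingers until it met the fence, then pressed to about 12 N.
- **Angle:** it lies at 86.0–86.5° and the fence at about 86.0°, well within 0.03 rad.
- **Contact:** its near wall is 35–37 mm from the fence face at all five points checked along it, so it is touching.
- **Position:** its middle is 5–10 mm from the fence's along the fence.

**Bystanders:** The offcut, spanner and bush measured within a few mm of where they started. The bottle's last measurements disagreed, by about 20–40 mm, probably because its outline took in background. It shows at the same place in the picture and the arm never came near it, so I take it as unmoved.

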